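# Close the pressing sled and push it through the drying tunnel's flap

### The job

Lower the plywood backplate onto the wooden sled, its two holes over the sled's two pins, until it lies flush on the board, and let go; do not let it fall into place. Then push the sled, board first, along the table through the flap of the drying tunnel until the flap has dropped fully shut behind the board, with only the sled's upright post and tail left outside, and let go. Leave the head form, glue jar, cardboard tube and wood offcut standing about it where they are.

Things in the scene. Friction and masses are not known exactly. Their poses are not given: they have to be found in the camera images.
- tunnel: Drying tunnel fixed to the table: plywood and clear plastic walls, clear roof, grey warm-air unit at its far end. Origin: on the table in the middle of the gate; x points into the tunnel (the way to push), z up. Opening 100 mm wide (y -50 to 50) between gate posts 92 mm high. No floor: the sled slides on the table. Two cheeks, 25 mm high, flare from the gate to x = -55 mm, 150 mm apart there.
- tunnel_end (a point): Foot of the tunnel's end wall, 180 mm inside the gate on the centre line. Roof and walls reach 92 mm high. With the board's front against this wall the sled's origin is at tunnel x = 130 mm and its post 25 mm before the gate.
- flap_rod (a point): Middle of the 8 mm cross rod from which the flap hangs, 80 mm above the table, spanning the gate; things pass below it
- flap (a joint): Flap angle, rad: 0 hanging shut, growing as the lower edge swings into the tunnel, at most 1.5; it cannot swing outward. 60 g, falls by its own weight. It rides over board, backplate, pins and grip, and falls shut once the board's rear edge is 45 mm or more past the gate (sled origin at tunnel x = 95 mm or more).
- flap_edge (a point): Middle of the lower edge of the flap, an aluminium sheet 94 mm wide; 64 mm below the rod, 16 mm above the table when shut, so it closes over the sled's 10 mm tail
- sled: Loose wooden sled, 218 mm long, 240 to 390 g. Origin: centre of the board's underside; x forward (board end), z up. Board 100 (x) x 80 x 20 mm high; behind it a tail bar, 16 mm wide, 10 mm high, to x = -168 mm. It starts on the table before the gate (origin 120 to 170 mm before it), up to 40 mm off the tunnel's centre line and 0.2 rad askew: line it up before pushing.
- sled_seat (a point): Centre of the board's top, 20 mm above the sled's underside, axes as the sled. Two upright steel pins 10 mm thick, with tapered tips, stand at x = +36 and -36 mm, y = 0 and rise 25 mm above the board.
- sled_post (a point): Centre of the top of the upright wooden post at the tail's end (sled x = -155 mm, y = 0), 72 mm above the table; the post is 24 mm (x) x 16 mm (y): hold it across y to push and steer
- backplate: Loose plywood plate 100 (x) x 72 (y) x 12 mm thick, 110 to 180 g, lying on the table. Origin: centre of its underside, z up. Two through holes 14 mm wide at x = +36 and -36 mm, y = 0. Either way round is right. Seated, its origin is at point sled_seat and the pins stick out 13 mm above it.
- plate_grip (a point): Centre of the top of the dark wooden grip block on the plate's middle, 37 mm above the plate's underside; the block is 40 mm (x) x 20 mm (y) x 25 mm high: pinch it across y
- head_form: Bystander: grey-brown papier-mache head form, an egg-like body 100 mm across, 92 mm high
- tube_stub: Bystander: upright cardboard tube, 80 mm across, 60 mm high
- glue_jar: Bystander: white glue jar, 72 mm across, 90 mm high
- offcut: Bystander: wood offcut 120 x 60 x 30 mm lying flat
Things that resemble listed ones, but are neither listed nor needed, are in the scene too. Leave any blue or turquoise look-alike of the backplate alone.

How it is judged:
On the way, in this order (a step that is already met when the one before it is completed fails the run):
1. the backplate lies flush on the board over both pins, let go, with the sled still before the gate (horizontal distance between backplate and sled_seat below 0.006 m and z of backplate in the frame of sled_seat between -0.003 and 0.0025 m and angle between the z axis of backplate and the z axis of sled, either way round below 0.04 rad and angle between the x axis of backplate and the x axis of sled, either way round below 0.15 rad and contact force between the fingers and backplate below 0.05 N and x of sled in the frame of tunnel below -0.04 m), for 0.2 s.
2. the sled pushes the flap open on its way through the gate (value of joint flap above 0.5 rad and x of sled in the frame of tunnel above -0.03 m and z of sled in the frame of tunnel below 0.006 m), for 0.05 s.
At the end, for the whole second after the job is handed in: The board is through the gate (sled origin more than 70 mm past it) and flat on the table, the flap has fallen shut behind it (within 0.08 rad), the backplate is still flush on the board over both pins (within 2.5 mm in height, 6 mm sideways, 0.04 rad in tilt), everything released and at rest (horizontal distance between backplate and sled_seat below 0.006 m and z of backplate in the frame of sled_seat between -0.003 and 0.0025 m and angle between the z axis of backplate and the z axis of sled, either way round below 0.04 rad and angle between the x axis of backplate and the x axis of sled, either way round below 0.15 rad and x of sled in the frame of tunnel above 0.07 m and z of sled in the frame of tunnel below 0.004 m and angle between sled's own z axis and vertical below 0.05 rad and value of joint flap below 0.08 rad and linear speed of each of sled, backplate below 0.01 m/s); the robot touches nothing.
It fails at once if the backplate is let fall onto the sled (moving faster than 0.3 m/s, untouched by the fingers, more than 6 mm above its seat) (contact force between the fingers and backplate below 0.05 N and linear speed of backplate above 0.3 m/s and z of backplate in the frame of sled_seat above 0.006 m).
It fails at once if the head form, jar, tube or offcut is pushed more than 30 mm from its place (distance of any of head_form, tube_stub, glue_jar, offcut from where it was at the start of the episode above 0.03 m).
It also fails if it takes over 58 s, if anything falls off the work surface, if the arm or the gripper's body presses on something with over 40 N, if the wrist force passes 120 N, or if a joint passes its speed limit or range.

### The arm

A 6-joint arm with a two-finger parallel gripper is mounted at the origin on the work surface. World frame = base frame: x ahead of the robot, y to its left, z up, the work surface at z = 0. Lengths are in m, angles in rad, forces in N, time in s.
With the tool pointing down it reaches from about 0.275 to 0.825 m from the base axis. Payload 4.9 kg.
Tool frame: the origin (TCP) lies on the centre line of the jaws, within the pads' length; the fingertips stand ahead of it and the grasp point (between the pads) lies 8 mm behind it (r.tips_ahead is the z of the fingertips in the tool frame, in m); z points along the fingers, y is the line along which they close (so a half turn about z gives the same grasp; the last joint's range is limited). The gripper opens to 85 mm and grips with 20 to 120 N. Pads are 22 mm wide; open, the fingers measure 114 mm over their backs; the gripper's body (76 mm by 85 mm) begins 54 mm behind the grasp point. The pads swing forward as they close: fully open they stand 13 mm farther back than shut.
Start: joints at [-1.361, 0.326, -0.193, 1.052, 0, 1.437], TCP at [0.185, -0.518, 0.242] pointing down, gripper open.
Joint ranges: [-2.65, 2.65], [-0.97, 1.79], [-1.3, 1.35], [-1.93, 2.1], [-1.47, 1.37], [-3.14, 3.14]. Speed limits (rad/s): [2.57, 2.57, 3.14, 3.14, 3.14, 3.14].

### API

Orientations are given as [roll, pitch, yaw] about the fixed x, y, z axes, in that order (R = Rz(yaw) Ry(pitch) Rx(roll)).
In Python, from station import r, viewer gives the robot as it stands. The module is installed in compiled form; this text tells all that it offers.
- The arm moves only by the shell command python3 -m jog 'ROWS' [OPENING]. ROWS is JSON, a list of rows, each a list of 6 numbers: the shift along the tool's x, y, z in m, then the turn, a rotation vector about the tool's x, y, z in rad. A call has exactly 8 rows; each row shifts and turns the commanded pose from where the row before left it, along the tool's axes as they then stand; what a row does not reach is not made up. A row lasts 1/12 s, in which the tool goes at most 41.7 mm and 7.16 degrees, less where a joint would pass 70% of its speed; a pose out of reach is approached as far as the arm can. A call is refused whole if a number of a shift passes 0.0417 or a number of a turn 0.125, either way. A call with a gripper value outside its range is refused whole. OPENING is the opening, from -1 (shut) to 1 (fully open), set as the call begins (- or left out, the last holds). The fingers move at their own pace and stop on an object; the grip force is fixed at half the most. Time passes only in rows, so rows that do not move let the fingers close, or fill a call up. It gives the time, the measured TCP pose, the force, the opening and the grip force at its end, in the units of the state.
- r.read_state(): the state, without advancing time (a new reading comes with each control period).
- viewer.get_image(name): name is "scene" or "side" or "wrist"; returns a dict with "frame" (384x512x3 uint8, red, green, blue), "mtx" (3x3 intrinsics, pixels), "camera_from_world" (4x4, takes a point from world to camera coordinates). Camera axes: x right, y up, looking along -z (the intrinsics and any distortion apply to the point x, -y, -z); pixel columns grow to the right and rows downward; lengths in m; the calibration is good to about 2 mm. A picture is of the moment at which its call begins. There is no depth.
- r.hand_in(): hands the job in; it is judged then, once.
The state is a dict: "t": time; "joint_pos": joint angles; "joint_velocities": joint speeds; "joint_efforts": joint torques, N m; "ee_pos": TCP position; "tool_rot": TCP orientation; "wrist_force": force on the tool from outside, world axes, zero at the start; "torque": the same for the moment, N m; "finger_gap": finger opening in m; "finger_force": force on a finger pad.
Only numpy, scipy, OpenCV 4.12 (cv2) and the standard library are available. Lean on these libraries where they do the work, as an engineer would, in place of code of your own. Each camera call takes 0.05 s, during which the arm holds its last target. There are 200 camera calls.

## Working session

There is one attempt and no reset: what is moved stays moved. The work goes in short steps, Python scripts to look and compute and a shell command to move; the robot and the scene stay as the last step left them, time stands still between calls to the robot, and variables do not carry over. Pictures are saved under pics/ and viewed, at most 10 in all, crops included, and the job is handed in when it is done.

```bash
mkdir -p pics; cat > h.py <<'E'
import numpy as np, cv2
from station import r, viewer
def shot(name,fn=None):
    d=viewer.get_image(name)
    if fn: cv2.imwrite('pics/'+fn,d['frame'][:,:,::-1])
    return d
def ray(d,uv,z):
    K=np.array(d['mtx']);T=np.array(d['camera_from_world'])
    p=np.linalg.inv(K)@[uv[0],uv[1],1]; p=np.array([p[0],-p[1],-p[2]])
    R=T[:3,:3]; c=-R.T@T[:3,3]; v=R.T@p
    return c+v*(z-c[2])/v[2]
def proj(d,P):
    K=np.array(d['mtx']);T=np.array(d['camera_from_world'])
    q=T[:3,:3]@np.array(P)+T[:3,3]; q=K@[q[0],-q[1],-q[2]]; return q[:2]/q[2]
E
python3 - <<'E'
from h import *
ims=[shot(n) for n in('scene','side','wrist')]
for n,d in zip(('scene','side','wrist'),ims):
    cv2.imwrite(f'pics/a_{n}.png',d['frame'][:,:,::-1]); np.savez(f'{n}.npz',**{k:np.array(d[k]) for k in('frame','mtx','camera_from_world')})
    T=np.array(d['camera_from_world']);print(n,(-T[:3,:3].T@T[:3,3]).round(3),d.keys())
s=r.read_state();print(s,r.tips_ahead)
cv2.imwrite('pics/a.png',cv2.resize(ims[0]['frame'][:,:,::-1],(800,600)))
cv2.imwrite('pics/b.png',cv2.resize(ims[1]['frame'][:,:,::-1],(800,600)))
E
```

```text
scene [1.002 0.426 1.066] dict_keys(['frame', 'mtx', 'camera_from_world'])
side [ 0.482 -0.745  1.015] dict_keys(['frame', 'mtx', 'camera_from_world'])
wrist [ 0.263 -0.489  0.374] dict_keys(['frame', 'mtx', 'camera_from_world'])
{'t': 0.15, 'joint_pos': array([-1.36120112e+00,  3.26765638e-01, -1.93300988e-01,  1.05199508e+00,
       -1.88687428e-05,  1.43659692e+00]), 'joint_velocities': array([ 0.00043898, -0.00312052,  0.00118929,  0.00125396,  0.0008921 ,
        0.00051008]), 'joint_efforts': array([-1.06485136e-04, -4.43706465e+01,  2.62662649e+01,  1.05296812e-02,
       -1.68241563e-04, -5.90534512e-06]), 'ee_pos': array([ 0.18530666, -0.51742155,  0.24170625]), 'tool_rot': array([-3.14033613e+00, -1.50604607e-04,  3.43794530e-01]), 'wrist_force': array([-0.35001956,  0.52645038,  1.05601172]), 'torque': array([-0.02093651, -0.025036  ,  0.01078621]), 'finger_force': 0.0, 'finger_gap': 0.08530382832035871} 0.011
```

View pics/a.png

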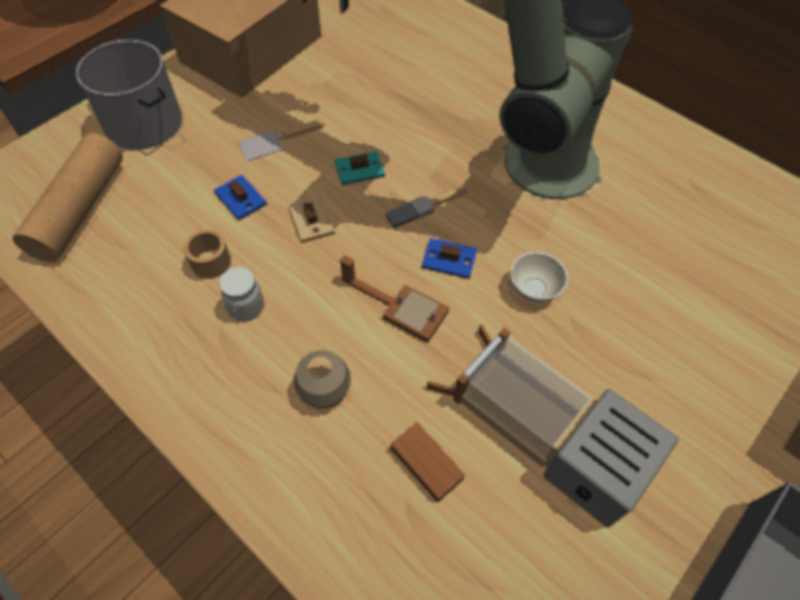

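View pics/b.png

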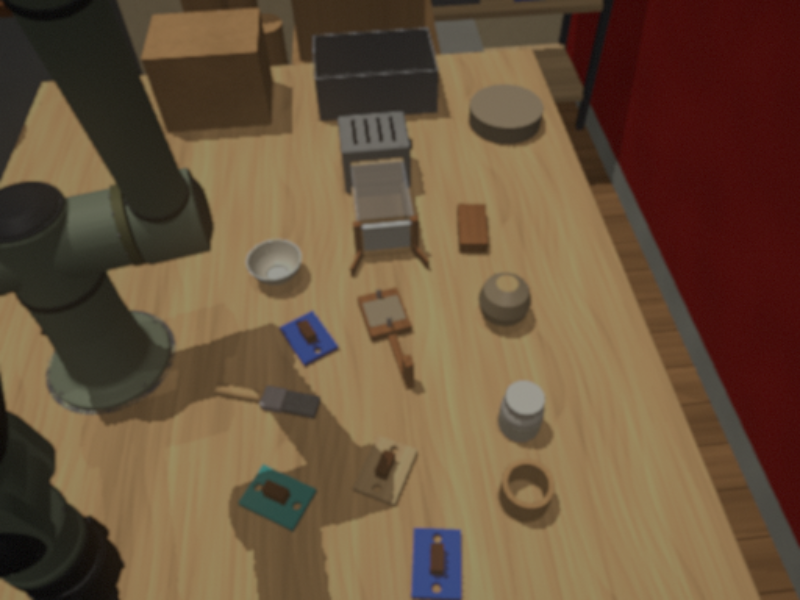

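The pictures (800x600 scale) show these candidates for the backplate in the scene view:
- plywood with a dark block, at (312,220)
- blue, at (240,197)
- blue, at (450,257)
- teal, at (360,167)

The plywood one fits the description and sits at (385,470) in the side view. The sled board is at (416,312) with its post at (347,268), and the gate is at (485,360). I'll check these in one close crop.

```bash
python3 - <<'E'
import numpy as np,cv2
rows=[]
for n,cs in (('scene',[(163,105),(214,160),(271,205)]),('side',[(208,260),(208,176),(212,125)])):
    f=np.load(n+'.npz')['frame'][:,:,::-1]
    rows.append(np.hstack([cv2.resize(f[y:y+85,x:x+76],(266,298),interpolation=cv2.INTER_CUBIC) for x,y in cs]))
cv2.imwrite('pics/c.png',np.vstack(rows))
E
```

```text
(no output)
```

View pics/c.png

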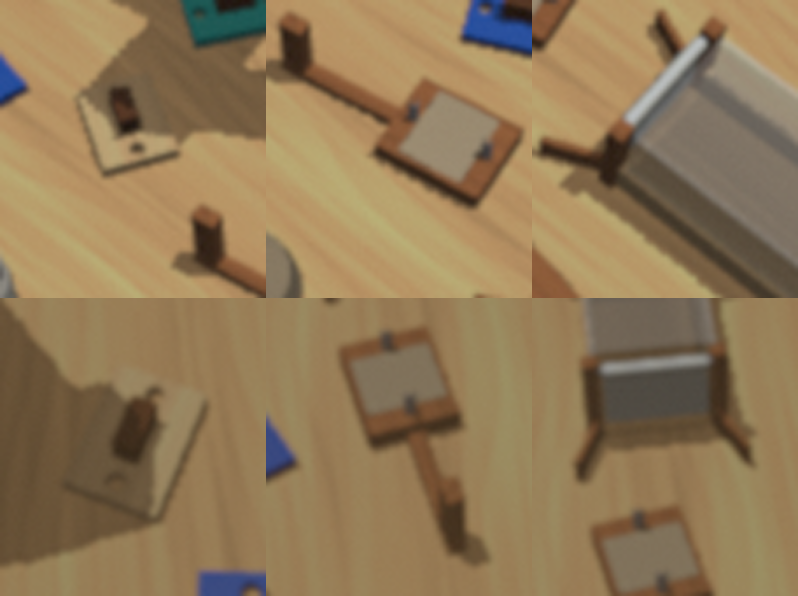

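```bash
cat >> h.py <<'E'
E
python3 - <<'E'
from h import *
from scipy.optimize import least_squares
org={'scene':[(163,105),(214,160),(271,205)],'side':[(208,260),(208,176),(212,125)]}
D={n:np.load(n+'.npz') for n in org}
def pt(cx,cy,z):
    c=int(cx//266);n='side' if cy>298 else 'scene'
    x0,y0=org[n][c]
    return ray(D[n],(x0+(cx-266*c)/3.5-.4,y0+(cy-(298 if n=='side' else 0))/3.506-.4),z)[:2]
for nm,z,ps in [('grip',.037,[(122,97),(137,415)]),('hole',.012,[(137,147),(115,480),(153,392)]),
 ('platecorn',.012,[(78,97),(104,172),(180,151),(64,483),(160,518),(208,401),]),
 ('board sc',.02,[(425,80),(522,130),(476,202),(376,150)]),('board sd',.02,[(340,350),(427,330),(461,422),(372,440)]),
 ('pin tip',.045,[(412,104),(486,145),(388,334),(411,397)]),('post',.072,[(295,18),(452,483)]),
 ('gposts',.092,[(716,24),(622,128),(594,360),(719,349)]),('cheek',.025,[(660,14),(542,146),(580,472),(750,458)])]:
    print(nm,[pt(*p,z).round(4).tolist() for p in ps])
E
```

```text
grip [[0.4829, -0.2829], [0.4875, -0.2699]]
hole [[0.5021, -0.2464], [0.4679, -0.3056], [0.501, -0.2408]]
platecorn [[0.4986, -0.3308], [0.5426, -0.2477], [0.4784, -0.2139], [0.4318, -0.3038], [0.4969, -0.3368], [0.5404, -0.2525]]
board sc [[0.4833, -0.0135], [0.465, 0.0812], [0.5439, 0.0977], [0.5636, 0.0031]]
board sd [[0.4626, 0.0795], [0.5396, 0.0932], [0.558, -0.0095], [0.4831, -0.0194]]
pin tip [[0.5209, 0.0051], [0.509, 0.0768], [0.5048, 0.0716], [0.5181, 0.0021]]
post [[0.5373, -0.1148], [0.5408, -0.1047]]
gposts [[0.4707, 0.208], [0.5885, 0.2099], [0.4774, 0.2122], [0.5887, 0.2129]]
cheek [[0.4582, 0.1528], [0.6149, 0.1584], [0.4561, 0.1417], [0.6081, 0.1406]]
```

```bash
python3 -m jog '[[0,0,0.007,0,0,-0.0925],[0,0,0.007,0,0,-0.0925],[0,0,0.007,0,0,-0.0925],[0,0,0.007,0,0,-0.0925],[0,0,0.007,0,0,-0.0925],[0,0,0.007,0,0,-0.0925],[0,0,0.007,0,0,-0.0925],[0,0,0.007,0,0,-0.0925]]' 1
python3 -m jog '[[0.022,0.0095,0,0,0,0],[0.022,0.0095,0,0,0,0],[0.022,0.0095,0,0,0,0],[0.022,0.0095,0,0,0,0],[0.022,0.0095,0,0,0,0],[0.022,0.0095,0,0,0,0],[0.022,0.0095,0,0,0,0],[0.022,0.0095,0,0,0,0]]'
python3 -m jog '[[0.022,0.0095,0,0,0,0],[0.022,0.0095,0,0,0,0],[0.022,0.0095,0,0,0,0],[0.022,0.0095,0,0,0,0],[0.022,0.0095,0,0,0,0],[0.022,0.0095,0,0,0,0],[0.022,0.0095,0,0,0,0],[0,0,0,0,0,0]]'
python3 - <<'E'
from h import *
d=shot('wrist','w1.png');np.savez('w1.npz',**{k:np.array(d[k]) for k in('frame','mtx','camera_from_world')})
s=r.read_state();print(s['t'],s['ee_pos'],s['tool_rot'],proj(d,[.4865,-.2745,.037]))
E
```

```text
t: 0.82
ee_pos: [0.1853, -0.5175, 0.1856]
tool_rot: [-3.141, -0.001, 1.088]
wrist_force: [-1.0, 0.3, -0.7]
finger_gap: 0.0855
finger_force: 0.0
t: 1.48
ee_pos: [0.3356, -0.3969, 0.1861]
tool_rot: [-3.141, -0.0, 1.084]
wrist_force: [0.4, -0.5, 0.1]
finger_gap: 0.0855
finger_force: 0.0
t: 2.15
ee_pos: [0.4683, -0.2904, 0.186]
tool_rot: [3.141, -0.002, 1.088]
wrist_force: [0.4, -0.8, -0.1]
finger_gap: 0.0855
finger_force: 0.0
2.2 [ 0.46685375 -0.29147802  0.18595065] [-3.14117464e+00 -1.95402556e-04  1.08714978e+00] [260.9125401  147.60505037]
```

View pics/w1.png

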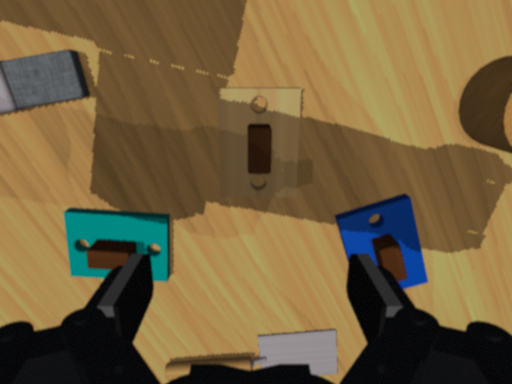

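The wrist view shows the plywood plate with holes at (259,103) and (258,182) and its grip at (259,149). It is square to the tool. The teal and blue plates are clear of it.

```bash
cat >> h.py <<'E'
def delta(P,yaw=None):
    s=r.read_state();e=np.array(s['ee_pos']);y=s['tool_rot'][2];d=np.array(P)-e
    print('t',round(s['t'],2),'tool delta mm',(1000*np.array([d[0]*np.cos(y)+d[1]*np.sin(y),d[0]*np.sin(y)-d[1]*np.cos(y),-d[2]])).round(1),'turn z',None if yaw is None else round(y-yaw,4))
E
python3 - <<'E'
from h import *
d=np.load('w1.npz')
a=ray(d,(258.5,102.5),.012);b=ray(d,(258,182),.012);g=ray(d,(259.5,149),.037);print(a,b,g,np.linalg.norm(a-b))
c=(a+b)/2;v=a-b;y=np.arctan2(v[1],v[0]);print(c,y)
L=ray(d,(219,150),.012);R=ray(d,(301,150),.012);print(np.linalg.norm(L-R),(L+R)/2)
delta([c[0],c[1],.025],y)
E
```

```text
[ 0.50112527 -0.24297582  0.012     ] [ 0.46735144 -0.30773215  0.012     ] [ 0.48491001 -0.27500881  0.037     ] 0.07303460442110082
[ 0.48423835 -0.27535398  0.012     ] 1.0900556878983028
0.07496760245534018 [ 0.48302198 -0.28124674  0.012     ]
t 2.2 tool delta mm [ 22.4   7.9 161. ] turn z -0.0029
```

```bash
python3 -m jog '[[0.0028,0.001,0.014,0,0,0],[0.0028,0.001,0.014,0,0,0],[0.0028,0.001,0.014,0,0,0],[0.0028,0.001,0.014,0,0,0],[0.0028,0.001,0.014,0,0,0],[0.0028,0.001,0.014,0,0,0],[0.0028,0.001,0.014,0,0,0],[0.0028,0.001,0.014,0,0,0]]'
python3 -m jog '[[0,0,0.009,0,0,0],[0,0,0.009,0,0,0],[0,0,0.009,0,0,0],[0,0,0.009,0,0,0],[0,0,0.008,0,0,0],[0,0,0.005,0,0,0],[0,0,0,0,0,0],[0,0,0,0,0,0]]'
python3 -m jog '[[0,0,0,0,0,0],[0,0,0,0,0,0],[0,0,0,0,0,0],[0,0,0,0,0,0],[0,0,0,0,0,0],[0,0,0,0,0,0],[0,0,0,0,0,0],[0,0,0,0,0,0]]' -1
```

```text
t: 2.87
ee_pos: [0.4825, -0.2774, 0.0735]
tool_rot: [-3.141, 0.0, 1.083]
wrist_force: [-0.4, -0.3, -0.4]
finger_gap: 0.0855
finger_force: 0.0
t: 3.53
ee_pos: [0.4832, -0.2768, 0.0251]
tool_rot: [-3.141, -0.0, 1.084]
wrist_force: [-0.0, -0.3, 0.5]
finger_gap: 0.086
finger_force: 0.0
t: 4.2
ee_pos: [0.4837, -0.2771, 0.0258]
tool_rot: [3.141, 0.0, 1.084]
wrist_force: [0.3, 1.1, 5.0]
finger_gap: 0.0189
finger_force: 59.7
```

```bash
python3 -m jog '[[0,0,-0.0175,0,0,0],[0,0,-0.0175,0,0,-0.085],[0,0,-0.0175,0,0,-0.085],[0,0,-0.0175,0,0,-0.085],[0,0,-0.0175,0,0,-0.085],[0,0,-0.0175,0,0,-0.085],[0,0,-0.0175,0,0,-0.085],[0,0,-0.0175,0,0,-0.085]]'
python3 -m jog '[[0.025,0.011,0,0,0,-0.085],[0.024,0.011,0,0,0,0],[0.024,0.011,0,0,0,0],[0.024,0.011,0,0,0,0],[0.024,0.011,0,0,0,0],[0.024,0.011,0,0,0,0],[0.024,0.011,0,0,0,0],[0.024,0.011,0,0,0,0]]'
python3 -m jog '[[0,0,0,0,0,0],[0,0,0,0,0,0],[0,0,0,0,0,0],[0,0,0,0,0,0],[0,0,0,0,0,0],[0,0,0,0,0,0],[0,0,0,0,0,0],[0,0,0,0,0,0]]'
python3 - <<'E'
from h import *
d=shot('wrist','w2.png');np.savez('w2.npz',**{k:np.array(d[k]) for k in('frame','mtx','camera_from_world')})
s=r.read_state();print(s['t'],s['ee_pos'],s['tool_rot'])
E
```

```text
t: 4.87
ee_pos: [0.4827, -0.2764, 0.1655]
tool_rot: [-3.141, -0.001, 1.683]
wrist_force: [-0.4, 0.3, -1.5]
finger_gap: 0.0187
finger_force: 59.0
t: 5.53
ee_pos: [0.5345, -0.0697, 0.1648]
tool_rot: [-3.141, -0.0, 1.764]
wrist_force: [0.6, 0.0, -1.3]
finger_gap: 0.0189
finger_force: 59.0
t: 6.2
ee_pos: [0.5348, -0.0716, 0.1653]
tool_rot: [-3.142, -0.0, 1.763]
wrist_force: [-0.2, -0.6, -1.9]
finger_gap: 0.0188
finger_force: 59.0
6.25 [ 0.53485819 -0.07151454  0.16529317] [3.14156051e+00 4.24931025e-05 1.76315754e+00]
```

View pics/w2.png

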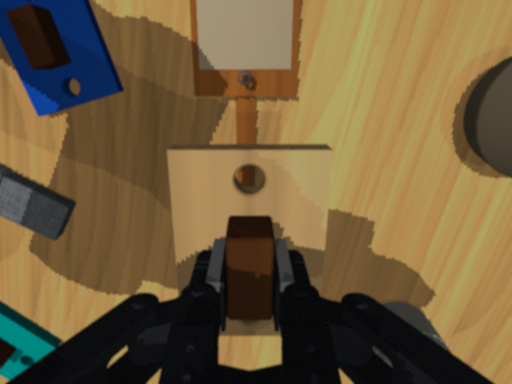

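The wrist view shows the held plate square in the jaws. Its front hole is at (249,179), the sled's rear pin at (246,79) and the board's rear edge at row 97. I'll move 40 mm forward so both pins are in view.

```bash
python3 -m jog '[[0.008,0,0,0,0,0],[0.008,0,0,0,0,0],[0.008,0,0,0,0,0],[0.008,0,0,0,0,0],[0.008,0,0,0,0,0],[0,0,0,0,0,0],[0,0,0,0,0,0],[0,0,0,0,0,0]]'
python3 - <<'E'
from h import *
d=shot('wrist');np.savez('w3.npz',**{k:np.array(d[k]) for k in('frame','mtx','camera_from_world')})
s=r.read_state();print(s['t'],s['ee_pos'],s['tool_rot'])
f=d['frame'][0:200,150:350,::-1];cv2.imwrite('pics/w3.png',cv2.resize(f,(600,600),interpolation=cv2.INTER_CUBIC))
z=s['ee_pos'][2]-.0138;e=s['ee_pos'];y=s['tool_rot'][2]
for uv in((249,179),(167.5,150),(331.5,150)):
    w=ray(d,uv,z)-e;print(uv,w[0]*np.cos(y)+w[1]*np.sin(y),w[0]*np.sin(y)-w[1]*np.cos(y))
E
```

```text
t: 6.92
ee_pos: [0.5274, -0.0318, 0.1654]
tool_rot: [3.141, 0.0, 1.764]
wrist_force: [0.4, 0.7, -1.1]
finger_gap: 0.0191
finger_force: 59.0
6.9667 [ 0.52744391 -0.0320102   0.16537099] [3.14130646e+00 3.48860858e-04 1.76378902e+00]
(249, 179) 0.03793220028264736 -0.0007524621724121147
(167.5, 150) 0.05115266975895772 -0.036250157762260295
(331.5, 150) 0.05118492113181011 0.035175616079204705
```

View pics/w3.png

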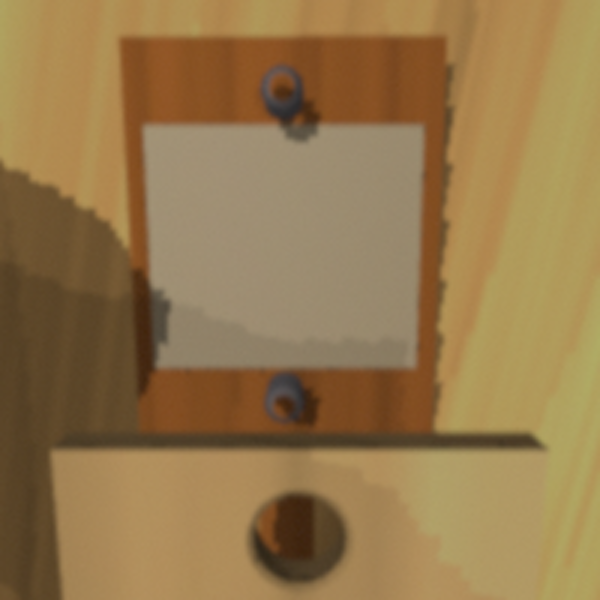

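Both pins are visible in the crop, which is at 3x from column 150. The front tip is at (281,86) and the rear tip at (285,404), with board front corners at (121,38) and (446,38).

```bash
python3 - <<'E'
from h import *
d=np.load('w3.npz')
q=lambda x,y,z:ray(d,(150+x/3-.33,y/3-.33),z)
a=q(281,86,.045);b=q(285,404,.045);print(a,b,np.linalg.norm(a-b))
a2=q(284,113,.022);b2=q(286,384,.022);print(a2,b2,np.linalg.norm(a2-b2))
l=q(121,38,.02);R=q(446,38,.02);print(l,R,np.linalg.norm(l-R))
v=a-b;y=np.arctan2(v[1],v[0]);w=R-l;print(y,np.arctan2(w[0],-w[1]), np.arctan2(w[1],w[0])+np.pi/2)
c=(a+b)/2;c2=(a2+b2)/2;fc=(l+R)/2-0.05*np.array([np.cos(y),np.sin(y),0]);print(c,c2,fc)
off=np.array([.0015,-.0006])
delta(np.append(c[:2],.165),y)
E
```

```text
[0.50147817 0.07597618 0.045     ] [0.51583113 0.00563375 0.045     ] 0.07179181951401689
[0.50248124 0.07248818 0.022     ] [0.51553107 0.00692108 0.022     ] 0.06685314316083632
[0.46025989 0.08152914 0.02      ] [0.53803696 0.09674937 0.02      ] 0.07925230534832148
1.7720774148373895 1.7640446859760512 1.7640446859760512
[0.50865465 0.04080497 0.045     ] [0.50900616 0.03970463 0.022     ] [0.50914466 0.04014869 0.02      ]
t 6.97 tool delta mm [75.1 -4.5  0.4] turn z -0.0083
```

```bash
python3 -m jog '[[0.0092,-0.0005,0.002,0,0,-0.004],[0.0092,-0.0005,0.002,0,0,0],[0.0092,-0.0005,0.002,0,0,0],[0.0092,-0.0005,0.002,0,0,0],[0.0092,-0.0005,0.002,0,0,0],[0.0092,-0.0005,0.002,0,0,0],[0.0092,-0.0005,0.002,0,0,0],[0.0092,-0.0005,0.002,0,0,0]]'
python3 -m jog '[[0,0,0.013,0,0,0],[0,0,0.013,0,0,0],[0,0,0.013,0,0,0],[0,0,0.013,0,0,0],[0,0,0.013,0,0,0],[0,0,0.004,0,0,0],[0,0,0,0,0,0],[0,0,0,0,0,0]]'
python3 - <<'E'
from h import *
d=shot('wrist');np.savez('w4.npz',**{k:np.array(d[k]) for k in('frame','mtx','camera_from_world')})
s=r.read_state();print(s['t'],s['ee_pos'],s['tool_rot'])
f=d['frame'][110:260,180:320,::-1];a=cv2.resize(f,(400,429),interpolation=cv2.INTER_CUBIC)
d2=shot('side');f=d2['frame'][170:270,205:298,::-1];b=cv2.resize(f,(399,429),interpolation=cv2.INTER_CUBIC)
cv2.imwrite('pics/w4.png',np.hstack([a,b]))
delta([.5088+.0015*.196+.0006*.98,.0404-.0015*.98+.0006*.196,.0458],1.768)
E
```

```text
t: 7.63
ee_pos: [0.5086, 0.0406, 0.1491]
tool_rot: [-3.142, -0.0, 1.768]
wrist_force: [-0.1, -0.9, -1.7]
finger_gap: 0.0188
finger_force: 59.0
t: 8.3
ee_pos: [0.509, 0.0398, 0.0805]
tool_rot: [-3.142, -0.0, 1.768]
wrist_force: [-0.3, 0.2, -1.8]
finger_gap: 0.0188
finger_force: 59.0
8.35 [0.50942568 0.03970519 0.0808713 ] [3.14074257e+00 2.03241267e-04 1.76793801e+00]
t 8.4 tool delta mm [-0.6 -0.  35.3] turn z -0.0
```

View pics/w4.png

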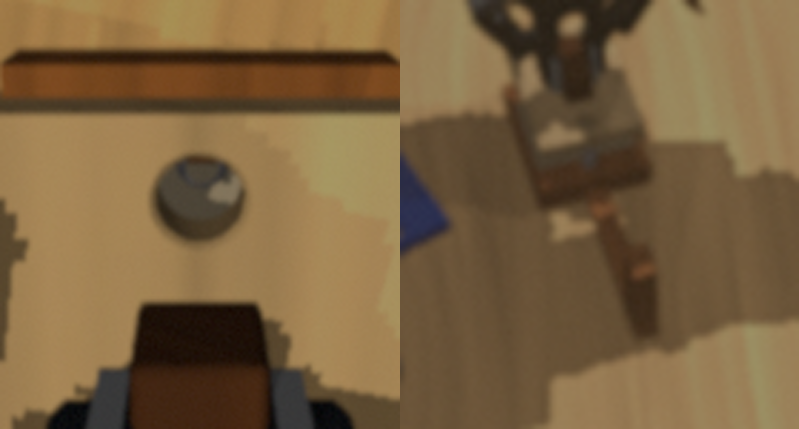

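Through the hole, the left crop shows the pin at (203,170) against the hole centre at (199,198). It is centred sideways to under 1 mm. I'll lower gently and watch the force.

```bash
python3 -m jog '[[-0.0005,0.0005,0.002,0,0,0],[0,0,0.003,0,0,0],[0,0,0.003,0,0,0],[0,0,0.003,0,0,0],[0,0,0.003,0,0,0],[0,0,0.003,0,0,0],[0,0,0.002,0,0,0],[0,0,0,0,0,0]]'
```

```text
t: 9.07
ee_pos: [0.5091, 0.0391, 0.0607]
tool_rot: [-3.141, -0.0, 1.768]
wrist_force: [-0.4, -0.2, -1.0]
finger_gap: 0.0188
finger_force: 59.0
```

```bash
python3 -m jog '[[0,0,0.003,0,0,0],[0,0,0.003,0,0,0],[0,0,0.003,0,0,0],[0,0,0.002,0,0,0],[0,0,0.001,0,0,0],[0,0,0.001,0,0,0],[0,0,0.001,0,0,0],[0,0,0,0,0,0]]'
```

```text
t: 9.73
ee_pos: [0.5094, 0.0391, 0.0471]
tool_rot: [-3.141, -0.0, 1.768]
wrist_force: [-0.2, -0.5, -1.2]
finger_gap: 0.0189
finger_force: 59.0
```

```bash
python3 -m jog '[[0,0,0.0005,0,0,0],[0,0,0.0005,0,0,0],[0,0,0.0005,0,0,0],[0,0,0.0005,0,0,0],[0,0,0,0,0,0],[0,0,0,0,0,0],[0,0,0,0,0,0],[0,0,0,0,0,0]]'
```

```text
t: 10.4
ee_pos: [0.5096, 0.0391, 0.0457]
tool_rot: [3.141, 0.0, 1.768]
wrist_force: [-1.9, 0.2, 6.3]
finger_gap: 0.0183
finger_force: 59.9
```

```bash
python3 -m jog '[[0,0,0,0,0,0],[0,0,0,0,0,0],[0,0,0,0,0,0],[0,0,0,0,0,0],[0,0,0,0,0,0],[0,0,0,0,0,0],[0,0,0,0,0,0],[0,0,0,0,0,0]]' 1
python3 -m jog '[[0,0,-0.005,0,0,0],[0,0,-0.01,0,0,0],[0,0,-0.02,0,0,0],[0,0,-0.02,0,0,0],[0,0,-0.02,0,0,0],[0,0,-0.02,0,0,0],[0,0,-0.02,0,0,0],[0,0,-0.01,0,0,0]]'
python3 - <<'E'
from h import *
d=shot('wrist');np.savez('w5.npz',**{k:np.array(d[k]) for k in('frame','mtx','camera_from_world')})
s=r.read_state();print(s['t'],s['ee_pos'],s['tool_rot'])
d2=shot('side');d3=shot('scene')
f=lambda d,x,y:cv2.resize(d['frame'][y:y+90,x:x+96,::-1],(400,300)[:2] and (320,300),interpolation=cv2.INTER_CUBIC)
b=np.vstack([f(d2,205,140),f(d3,235,150)])
np.savez('s5.npz',side=d2['frame'],scene=d3['frame'])
cv2.imwrite('pics/w5.png',np.hstack([cv2.resize(d['frame'][:,:,::-1],(480,600)),b]))
E
```

```text
t: 11.07
ee_pos: [0.5095, 0.0391, 0.0452]
tool_rot: [-3.142, -0.0, 1.768]
wrist_force: [0.5, -0.3, 0.2]
finger_gap: 0.0852
finger_force: 0.0
t: 11.73
ee_pos: [0.5108, 0.0391, 0.1736]
tool_rot: [3.138, 0.001, 1.768]
wrist_force: [0.1, -0.1, 0.4]
finger_gap: 0.0854
finger_force: 0.0
11.7833 [0.51157526 0.03904266 0.17445102] [3.13586433e+00 1.56067407e-03 1.76789607e+00]
```

View pics/w5.png

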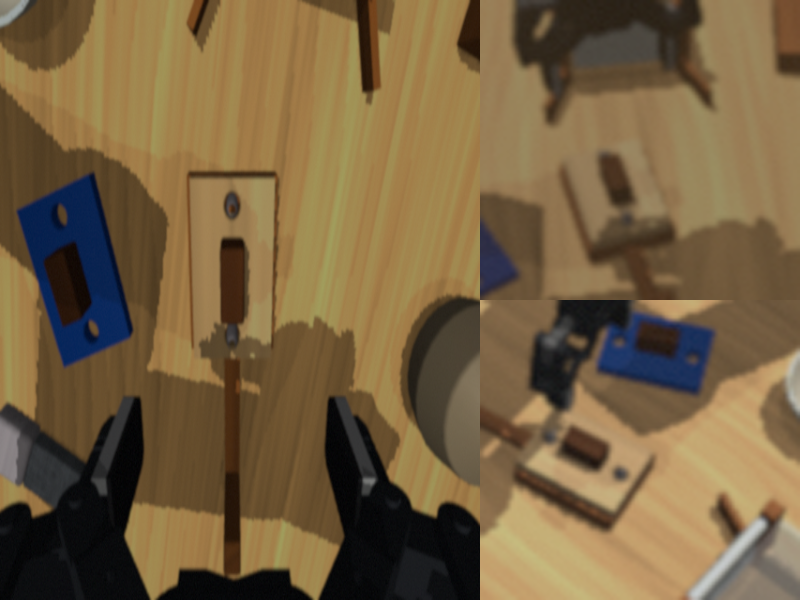

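The plate lies flush with both pins through it and nothing holding it. Next is the post at about (0.540, -0.113).

```bash
python3 -m jog '[[-0.02,0,0,0,0,0],[-0.02,0,0,0,0,0],[-0.02,0,0,0,0,0],[-0.02,0,0,0,0,0],[-0.02,0,0,0,0,0],[-0.02,0,0,0,0,0],[-0.02,0,0,0,0,0],[-0.015,0,0,0,0,0]]'
python3 - <<'E'
from h import *
d=np.load('scene.npz');print([ray(d,(x/1.5625,y/1.5625),z)[:2].round(3) for x,y,z in((322,370,.05),(240,282,.09),(207,240,.06),(427,462,.03))])
w=np.load('w5.npz');sx=512/480;sy=384/600
print([ray(w,(x*sx,y*sy),.025)[:2].round(4) for x,y in((193,27),(371,90))], [ray(w,(x*sx,y*sy),.032)[:2].round(4) for x,y in((190,173),(277,173),(192,346),(273,346))])
delta([.5399,-.113,.05],1.768)
import sys
d=shot('wrist','w6.png')
np.savez('w6.npz',**{k:np.array(d[k]) for k in('frame','mtx','camera_from_world')});print(proj(d,[.5399,-.113,.072]))
E
```

```text
t: 12.55
ee_pos: [0.5392, -0.1141, 0.1686]
tool_rot: [-3.139, -0.001, 1.767]
wrist_force: [0.8, -0.6, 0.0]
finger_gap: 0.0851
finger_force: 0.0
[array([0.727, 0.011]), array([ 0.716, -0.209]), array([ 0.687, -0.351]), array([0.721, 0.25 ])]
[array([0.4553, 0.1515]), array([0.6031, 0.1525])] [array([0.4641, 0.0846]), array([0.5358, 0.0989]), array([ 0.4805, -0.0094]), array([0.5549, 0.0053])]
t 12.55 tool delta mm [  1.    0.9 118.6] turn z -0.0011
[251.8609327  193.48905327]
```

View pics/w6.png

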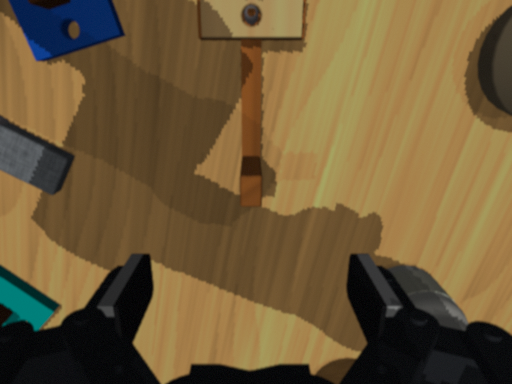

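The post top shows at (251,192), matching the prediction of (252,193). I'll descend and grip it.

```bash
python3 -m jog '[[0,0,0.015,0,0,0],[0,0,0.015,0,0,0],[0,0,0.015,0,0,0],[0,0,0.015,0,0,0],[0,0,0.015,0,0,0],[0,0,0.015,0,0,0],[0,0,0.015,0,0,0],[0.001,0.001,0.011,0,0,0]]'
python3 -m jog '[[0,0,0,0,0,0],[0,0,0,0,0,0],[0,0,0,0,0,0],[0,0,0,0,0,0],[0,0,0,0,0,0],[0,0,0,0,0,0],[0,0,0,0,0,0],[0,0,0,0,0,0]]' -1
```

```text
t: 13.27
ee_pos: [0.5393, -0.111, 0.0522]
tool_rot: [-3.139, -0.002, 1.768]
wrist_force: [0.2, 0.2, -0.8]
finger_gap: 0.0855
finger_force: 0.0
t: 13.93
ee_pos: [0.5411, -0.1121, 0.0552]
tool_rot: [3.141, 0.001, 1.768]
wrist_force: [-1.6, 0.3, 5.6]
finger_gap: 0.0149
finger_force: 59.3
```

```bash
python3 -m jog '[[0,0,0,0,0,0.024],[0,0,0,0,0,0.024],[0,0,0,0,0,0.024],[0,0,0,0,0,0.024],[0,0,0,0,0,0.024],[0,0,0,0,0,0.024],[0,0,0,0,0,0.023],[0,0,0,0,0,0.023]]'
python3 -m jog '[[0.002,-0.0015,0,0,0,0],[0.003,-0.0015,0,0,0,0],[0.003,-0.0015,0,0,0,0],[0.003,-0.0015,0,0,0,0],[0.003,-0.0015,0,0,0,0],[0.003,-0.0015,0,0,0,0],[0.003,-0.001,0,0,0,0],[0,0,0,0,0,0]]'
python3 - <<'E'
from h import *
d=shot('wrist');s=r.read_state();print(s['ee_pos'],s['tool_rot'])
d2=shot('side')
np.savez('w7.npz',**{k:np.array(d[k]) for k in('frame','mtx','camera_from_world')})
np.savez('s7.npz',**{k:np.array(d2[k]) for k in('frame','mtx','camera_from_world')})
a=cv2.resize(d['frame'][0:256,128:384,::-1],(500,500),interpolation=cv2.INTER_CUBIC)
b=cv2.resize(d2['frame'][100:250,205:295,::-1],(300,500),interpolation=cv2.INTER_CUBIC)
cv2.imwrite('pics/w7.png',np.hstack([a,b]))
E
```

```text
t: 14.6
ee_pos: [0.5402, -0.1115, 0.0552]
tool_rot: [-3.141, 0.0, 1.578]
wrist_force: [-3.8, 0.9, 8.8]
finger_gap: 0.0149
finger_force: 60.1
t: 15.27
ee_pos: [0.5319, -0.0924, 0.0552]
tool_rot: [3.139, 0.002, 1.577]
wrist_force: [1.2, -3.5, 5.2]
finger_gap: 0.0151
finger_force: 59.3
[ 0.53193592 -0.09241338  0.05522162] [3.13868348e+00 1.52728950e-03 1.57736077e+00]
```

View pics/w7.png

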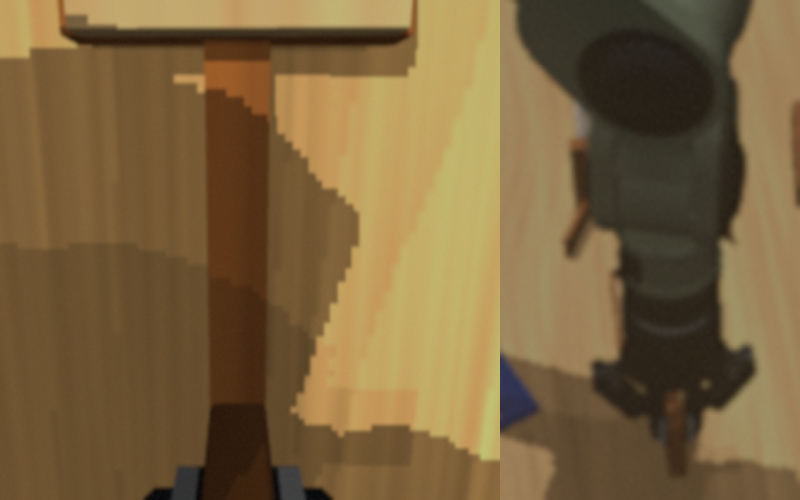

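The view shows the tail straight in the image (column 237 top and bottom) and the board square, so the sled is in line with the tool. I'll push it in steps and watch the forces.

```bash
python3 -m jog '[[0.008,0,0,0,0,0],[0.008,0,0,0,0,0],[0.008,0,0,0,0,0],[0.008,0,0,0,0,0],[0.008,0,0,0,0,0],[0.008,0,0,0,0,0],[0.008,0,0,0,0,0],[0.008,0,0,0,0,0]]'
python3 -m jog '[[0.006,0,0,0,0,0],[0.006,0,0,0,0,0],[0.006,0,0,0,0,0],[0.006,0,0,0,0,0],[0.006,0,0,0,0,0],[0.006,0,0,0,0,0],[0.006,0,0,0,0,0],[0,0,0,0,0,0]]'
python3 - <<'E'
from h import *
d=shot('scene');np.savez('s8.npz',**{k:np.array(d[k]) for k in('frame','mtx','camera_from_world')})
w=shot('wrist');np.savez('w8.npz',**{k:np.array(w[k]) for k in('frame','mtx','camera_from_world')})
# numeric: orange/tan plate mask extents in the wrist view
hsv=cv2.cvtColor(w['frame'],cv2.COLOR_RGB2HSV)
for row in (10,30,60,90):print(row,w['frame'][row,180:330:6].tolist()[::3])
E
```

```text
t: 16.03
ee_pos: [0.531, -0.0294, 0.0552]
tool_rot: [3.14, 0.004, 1.577]
wrist_force: [-0.1, -7.4, 7.4]
finger_gap: 0.0152
finger_force: 59.7
t: 16.7
ee_pos: [0.5306, 0.0136, 0.0552]
tool_rot: [3.14, 0.003, 1.578]
wrist_force: [-0.9, -4.9, 7.4]
finger_gap: 0.015
finger_force: 59.8
10 [[171, 145, 94], [172, 149, 97], [172, 150, 98], [172, 147, 96], [171, 138, 89], [172, 144, 94], [171, 150, 97], [172, 153, 100], [171, 148, 96]]
30 [[114, 86, 50], [100, 76, 44], [102, 77, 44], [82, 47, 21], [77, 45, 19], [97, 73, 42], [102, 76, 45], [103, 78, 44], [111, 84, 48]]
60 [[173, 144, 85], [166, 127, 74], [172, 131, 76], [139, 82, 37], [129, 77, 33], [162, 124, 73], [168, 128, 74], [174, 136, 79], [173, 141, 83]]
90 [[172, 144, 85], [168, 129, 76], [171, 131, 76], [140, 86, 39], [127, 75, 33], [152, 116, 67], [167, 127, 74], [172, 137, 79], [172, 149, 87]]
```

```bash
python3 -m jog '[[0.006,0,0,0,0,0],[0.006,0,0,0,0,0],[0.006,0,0,0,0,0],[0.006,0,0,0,0,0],[0.006,0,0,0,0,0],[0.006,0,0,0,0,0],[0.006,0,0,0,0,0],[0.006,0,0,0,0,0]]'
python3 -m jog '[[0.006,0,0,0,0,0],[0.006,0,0,0,0,0],[0.006,0,0,0,0,0],[0.006,0,0,0,0,0],[0.006,0,0,0,0,0],[0.006,0,0,0,0,0],[0.006,0,0,0,0,0],[0.006,0,0,0,0,0]]'
```

```text
t: 17.47
ee_pos: [0.5302, 0.0603, 0.0552]
tool_rot: [3.14, 0.005, 1.576]
wrist_force: [0.7, -9.8, 9.8]
finger_gap: 0.0151
finger_force: 59.9
t: 18.13
ee_pos: [0.5298, 0.1082, 0.0552]
tool_rot: [3.14, 0.005, 1.576]
wrist_force: [-0.4, -9.7, 9.9]
finger_gap: 0.0149
finger_force: 60.0
```

```bash
python3 -m jog '[[0.006,0,0,0,0,0],[0.006,0,0,0,0,0],[0.006,0,0,0,0,0],[0.006,0,0,0,0,0],[0.006,0,0,0,0,0],[0.006,0,0,0,0,0],[0.006,0,0,0,0,0],[0.006,0,0,0,0,0]]'
python3 -m jog '[[0.005,0,0,0,0,0],[0.004,0,0,0,0,0],[0.003,0,0,0,0,0],[0,0,0,0,0,0],[0,0,0,0,0,0],[0,0,0,0,0,0],[0,0,0,0,0,0],[0,0,0,0,0,0]]'
```

```text
t: 18.8
ee_pos: [0.5294, 0.1561, 0.0552]
tool_rot: [3.14, 0.005, 1.576]
wrist_force: [0.1, -9.9, 10.2]
finger_gap: 0.0148
finger_force: 60.1
t: 19.47
ee_pos: [0.5292, 0.1687, 0.0552]
tool_rot: [3.14, 0.003, 1.577]
wrist_force: [0.3, -7.9, 10.3]
finger_gap: 0.0152
finger_force: 60.1
```

```bash
python3 -m jog '[[0,0,0,0,0,0],[0,0,0,0,0,0],[0,0,0,0,0,0],[0,0,0,0,0,0],[0,0,0,0,0,0],[0,0,0,0,0,0],[0,0,0,0,0,0],[0,0,0,0,0,0]]' 1
python3 -m jog '[[0,0,-0.01,0,0,0],[0,0,-0.02,0,0,0],[0,0,-0.02,0,0,0],[0,0,-0.02,0,0,0],[0,0,-0.02,0,0,0],[0,0,-0.02,0,0,0],[0,0,-0.01,0,0,0],[0,0,0,0,0,0]]'
python3 -m jog '[[-0.03,0,0,0,0,0],[-0.03,0,0,0,0,0],[-0.03,0,0,0,0,0],[-0.03,0,0,0,0,0],[-0.03,0,0,0,0,0],[-0.03,0,0,0,0,0],[-0.02,0,0,0,0,0],[0,0,0,0,0,0]]'
python3 - <<'E'
from h import *
d=shot('side');sc=shot('scene');w=shot('wrist')
for n,x in(('s9',d),('c9',sc),('w9',w)): np.savez(n+'.npz',**{k:np.array(x[k]) for k in('frame','mtx','camera_from_world')})
s=r.read_state();print(s['t'],s['ee_pos'])
o=np.load('side.npz')['frame'].astype(int);n=d['frame'].astype(int)
# down the flap's middle in the side view: world line x=.531,y=.208, z 0.08 -> 0.016
for xx in (.50,.531,.56):
  for z in (.085,.07,.06,.05,.04,.03,.02,.01):
    u,v=np.round(proj(d,[xx,.208,z])).astype(int);print(xx,z,(u,v),o[v,u].tolist(),n[v,u].tolist())
E
```

```text
t: 20.13
ee_pos: [0.5286, 0.1703, 0.0542]
tool_rot: [-3.141, -0.0, 1.578]
wrist_force: [-0.6, -0.3, -0.1]
finger_gap: 0.0852
finger_force: 0.0
t: 20.8
ee_pos: [0.5304, 0.1706, 0.1773]
tool_rot: [3.137, -0.001, 1.578]
wrist_force: [1.5, -0.2, 0.0]
finger_gap: 0.0856
finger_force: 0.0
t: 21.47
ee_pos: [0.5296, -0.0332, 0.1732]
tool_rot: [-3.14, 0.001, 1.573]
wrist_force: [0.9, 0.1, 0.2]
finger_gap: 0.0852
finger_force: 0.0
21.6167 [ 0.52945945 -0.02942154  0.17345052]
0.5 0.085 (np.int64(237), np.int64(144)) [146, 144, 137] [67, 63, 55]
0.5 0.07 (np.int64(237), np.int64(148)) [78, 72, 64] [50, 43, 34]
0.5 0.06 (np.int64(237), np.int64(150)) [79, 74, 65] [53, 47, 38]
0.5 0.05 (np.int64(237), np.int64(152)) [79, 74, 67] [52, 45, 35]
0.5 0.04 (np.int64(238), np.int64(154)) [80, 75, 66] [47, 38, 26]
0.5 0.03 (np.int64(238), np.int64(157)) [80, 74, 66] [48, 39, 29]
0.5 0.02 (np.int64(238), np.int64(159)) [84, 75, 63] [46, 39, 27]
0.5 0.01 (np.int64(238), np.int64(161)) [97, 77, 53] [47, 38, 27]
0.531 0.085 (np.int64(247), np.int64(143)) [145, 143, 136] [46, 38, 30]
0.531 0.07 (np.int64(247)
[... 290 characters left out ...]
79, 75, 67] [44, 36, 25]
0.531 0.02 (np.int64(247), np.int64(158)) [84, 75, 64] [45, 35, 24]
0.531 0.01 (np.int64(248), np.int64(160)) [97, 78, 54] [45, 36, 26]
0.56 0.085 (np.int64(256), np.int64(143)) [140, 139, 133] [44, 36, 26]
0.56 0.07 (np.int64(256), np.int64(146)) [77, 72, 64] [58, 52, 45]
0.56 0.06 (np.int64(256), np.int64(148)) [79, 74, 66] [44, 36, 26]
0.56 0.05 (np.int64(256), np.int64(151)) [78, 73, 65] [41, 32, 20]
0.56 0.04 (np.int64(256), np.int64(153)) [78, 73, 65] [43, 34, 24]
0.56 0.03 (np.int64(256), np.int64(155)) [80, 75, 66] [43, 35, 24]
0.56 0.02 (np.int64(256), np.int64(157)) [83, 75, 64] [44, 35, 25]
0.56 0.01 (np.int64(256), np.int64(159)) [98, 78, 55] [45, 36, 25]
```

```bash
python3 -m jog '[[-0.025,-0.025,0,0,0,0],[-0.025,-0.025,0,0,0,0],[-0.025,-0.025,0,0,0,0],[-0.025,-0.025,0,0,0,0],[-0.025,-0.025,0,0,0,0],[-0.025,-0.025,0,0,0,0],[-0.025,-0.025,0,0,0,0],[-0.025,-0.025,0,0,0,0]]'
python3 -m jog '[[-0.025,0,0,0,0,0],[-0.025,0,0,0,0,0],[-0.025,0,0,0,0,0],[-0.025,0,0,0,0,0],[-0.02,0,0,0,0,0],[0,0,0,0,0,0],[0,0,0,0,0,0],[0,0,0,0,0,0]]'
python3 - <<'E'
from h import *
d=shot('side');sc=shot('scene')
for n,x in(('s9',d),('c9',sc)): np.savez(n+'.npz',**{k:np.array(x[k]) for k in('frame','mtx','camera_from_world')})
o=np.load('side.npz')['frame'].astype(int);n=d['frame'].astype(int)
for xx in (.50,.531,.56):
  for z in (.085,.07,.05,.03,.02,.01):
    u,v=np.round(proj(d,[xx,.208,z])).astype(int);print(xx,z,(int(u),int(v)),o[v,u].tolist(),n[v,u].tolist())
oc=np.load('scene.npz')['frame'];print('post top px',proj(sc,[.5292,.1685,.072]))
# centroid of changed pixels in the scene around the tunnel; dark-brown grip seen through the roof
print('grip',[ (c.round(),sc['frame'][int(c[1]),int(c[0])]) for c in [proj(sc,[.529,.3235,.057])]])
m=(np.abs(oc.astype(int)-sc['frame']).sum(2)>50).astype(np.uint8)
k,_,st,ce=cv2.connectedComponentsWithStats(m)
print([(st[i].tolist(),ce[i].round().tolist()) for i in range(1,k) if st[i][4]>25])
E
```

```text
t: 22.28
ee_pos: [0.3307, -0.2308, 0.1741]
tool_rot: [3.141, -0.0, 1.581]
wrist_force: [1.2, -0.5, 0.6]
finger_gap: 0.0853
finger_force: 0.0
t: 22.95
ee_pos: [0.3325, -0.3495, 0.1738]
tool_rot: [-3.141, -0.002, 1.579]
wrist_force: [0.3, -0.6, -0.4]
finger_gap: 0.0857
finger_force: 0.0
0.5 0.085 (237, 144) [146, 144, 137] [154, 153, 146]
0.5 0.07 (237, 148) [78, 72, 64] [85, 78, 70]
0.5 0.05 (237, 152) [79, 74, 67] [86, 80, 72]
0.5 0.03 (238, 157) [80, 74, 66] [86, 81, 73]
0.5 0.02 (238, 159) [84, 75, 63] [93, 82, 67]
0.5 0.01 (238, 161) [97, 77, 53] [105, 85, 58]
0.531 0.085 (247, 143) [145, 143, 136] [155, 154, 147]
0.531 0.07 (247, 147) [77, 72, 64] [84, 79, 70]
0.531 0.05 (247, 151) [79, 73, 66] [90, 80, 71]
0.531 0.03 (247, 156) [79, 75, 67] [123, 84, 52]
0.531 0.02 (247, 158) [84, 75, 64] [94, 65, 42]
0.531 0.01 (248, 160) [97, 78, 54] [72, 53, 36]
0.56 0.085 (256, 143) [140, 139, 133] [152, 150, 144]
0.56 0.07 (256, 146) [77, 72, 64] [85, 80, 71]
0.56 0.05 (256, 151) [78, 73, 65] [86, 80, 72]
0.56 0.03 (256, 155) [80, 75, 66] [86, 80, 72]
0.56 0.02 (256, 157) [83, 75, 64] [91, 81, 69]
0.56 0.01 (256, 159) [98, 78, 55] [107, 86, 60]
post top px [297.58660275 220.21488912]
grip [(array([343., 258.]), array([91, 82, 78], dtype=uint8))]
[([135, 0, 171, 220, 9391], [216.0, 109.0]), ([318, 0, 87, 107, 5397], [361.0, 59.0]), ([386, 0, 9, 24, 94], [392.0, 13.0]), ([307, 88, 10, 9, 49], [311.0, 92.0]), ([306, 122, 38, 45, 863], [330.0, 148.0]), ([282, 217, 21, 21, 243], [294.0, 229.0]), ([305, 241, 17, 14, 74], [313.0, 247.0]), ([334, 253, 16, 16, 147], [341.0, 260.0]), ([317, 263, 30, 25, 114], [332.0, 275.0])]
```

The flap pixels match the shut pattern from the start down to its lower edge. The grip block shows through the roof where predicted, and the arm is clear.

```bash
python3 -c "
from station import r
print(r.hand_in())"
```

```text
the job is handed in; nothing more can be done
None
```

The backplate is seated flush over both pins, the sled is about 115 mm past the gate with the flap reading shut, the arm is clear of everything, and the job was handed in at about 23 s (no verdict was returned).

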